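# Refit the caddy filter and crack the tight lid to air it

## Task

Put the round stainless filter back into the round pocket in the green lid of the food-waste caddy, collar down and black knob up, fully home with its flange flat on the lid, and let go of it. Then pull the stuck lid free of its tight seal and air the caddy by holding the lid level and only slightly open, about 3 cm straight above the rim, without jerking it high off the caddy or losing the filter. Finish while still holding the lid like that, still and steady, and leave everything else on the counter where it is.

Things in the scene. Friction and masses are not known exactly. Their poses are not given: they have to be found in the camera images.
- filter: Round stainless filter, loose, 70 to 120 g. From below: dark collar 44 mm across, 10 mm high (lowest 3 mm taper to 40 mm across); steel flange 62 mm across, 4 mm thick; upright black knob 16 mm across, 26 mm high; 40 mm in all. Origin: centre of the collar's underside; z up through the knob. Starts standing on its collar on the blue rack's slats, knob up.
- caddy: White food-waste caddy, an open box 216 (x) x 176 (y) x 150 mm high, fixed to the counter. Origin: centre of its underside; front (-x) towards the robot. The green lid starts pushed shut on its rim.
- lid: Green lift-off lid, 220 (x) x 180 (y) x 15 mm, 0.26 to 0.49 kg. Origin: centre of its underside; shut, this is 150 mm above the counter, over the caddy's origin, axes as the caddy's. A rubber rim and two side tongues 36 mm deep reach into the caddy. Sprung seal: a peak of about 9 to 13 N above the weight in the first 6 mm of lift, then it gives way, bearing part of the weight until free at 20 mm.
- lid_handle (a point): Middle of the top edge of the lid's handle: an upright black fin on the lid, 12 mm thick (y), 50 mm long (x), 34 mm high, 20 mm in front (-x) of the lid's centre, close to its balance point. Axes as the lid.
- pocket (a point): Centre of the mouth of the round pocket, level with the lid's top face, 70 mm behind (+x) the lid's centre; 48 mm in diameter, chamfered 2 mm, 12 mm deep with a floor. With the filter seated, the flange lies on the lid and the filter's origin is 10 mm below this point. Axes as the lid.
- rack: Blue plastic drying rack, fixed, 240 mm (x) by 220 mm (y); flat slats with their tops 40 mm above the counter, and a row of thin tines up to 89 mm high along its far (+x) edge. Origin: centre of its underside.
- brush: Bystander, to be left where it stands: silicone brush with orange handle lying in the middle, handle towards its own -x.
- mug: Bystander, to be left where it stands: blue mug, 82 mm in diameter, 92 mm high.
- bowl: Bystander, to be left where it stands: white bowl, 140 mm in diameter, 60 mm high.
- soap: Bystander, to be left where it stands: green soap bottle, 60 mm in diameter, 170 mm high.
- jar: Bystander, to be left where it stands: glass jar, 72 mm in diameter, 110 mm high.
Things that resemble listed ones, but are neither listed nor needed, are in the scene too. What is meant by the filter is not red, and is the larger of those in its own colour.

How it is judged:
By the outcome, as a careful person would: the job done as asked, in the order asked, and still so for the second after the job is handed in, while the arm keeps its last pose, push and grip.
It also fails if it takes over 51 s, if anything falls off the work surface, if the arm or the gripper's body presses on something with over 40 N, if the wrist force passes 120 N, or if a joint passes its speed limit or range.

## Robot

A 6-joint arm with a two-finger parallel gripper is mounted at the origin on the work surface. World frame = base frame: x ahead of the robot, y to its left, z up, the work surface at z = 0. Lengths are in m, angles in degrees, forces in N, time in s.
With the tool pointing down it reaches from about 0.3 to 0.75 m from the base axis. Payload 8.5 kg.
Tool frame: the origin (TCP) lies at the very end of the fingers, on their centre line; the grasp point (between the pads) lies 19 mm behind it (env.hold_point_z is the distance from the TCP to the grasp point, in m); z points along the fingers, y is the line along which they close (so a half turn about z gives the same grasp; the last joint's range is limited). The gripper opens to 85 mm and grips with 20 to 120 N. Pads are 22 mm wide; open, the fingers measure 114 mm over their backs; the gripper's body (76 mm by 85 mm) begins 54 mm behind the grasp point. The pads swing forward as they close: fully open they stand 13 mm farther back than shut.
Start: joints at [60.487, 21.807, 74.336, -0, 83.858, -12.336], TCP at [0.162, 0.525, 0.231] pointing down, gripper open.
Joint ranges: [-178.18, 178.18], [-50.72, 133.34], [12.68, 142.11], [-81.47, 261.47], [9.98, 163.14], [-165.26, 165.26]. Speed limits (degrees/s): [136.94, 136.94, 180, 180, 180, 180].

## Interface

Orientations are given as a 3x3 rotation matrix whose columns are the frame's x, y, z axes.
In Python, from rig import env, optics gives the robot as it stands.
- The arm moves only by the shell command python3 -m jog 'ROWS' [OPENING] [FORCE]. ROWS is JSON, a list of rows, each an object with "linear": the shift along the tool's x, y, z in units of 40 mm (1.0 is 40 mm), a list of three; "roll": the turn about the tool's z in units of 5 degrees (1.0 is 5 degrees). A call has 1 to 12 rows; each row shifts and turns the commanded pose from where the row before left it, along the tool's axes as they then stand; what a row does not reach is not made up. A row lasts 1/12 s, in which the tool goes at most 41.7 mm and 7.16 degrees, less where a joint would pass 70% of its speed; a pose out of reach is approached as far as the arm can. A call is refused whole if a number of a shift passes 1 or a number of a turn 1, either way. A call with a gripper value outside its range is refused whole. OPENING is the opening, from -1 (shut) to 1 (fully open), set as the call begins (- or left out, the last holds). The fingers move at their own pace and stop on an object; FORCE is the grip in N (left out, the last holds). Time passes only in rows, so rows that do not move let the fingers close. It gives the time, the measured TCP pose, the force, the opening and the grip force at its end, in the units of the state.
- env.observe(): the state, without advancing time (a new reading comes with each control period).
- optics.get_image(name): name is "scene" or "top"; returns the picture (400x640x3 uint8, red, green, blue); there is no depth.
- optics.calibration(name): a dict with "fov_y" (degrees; the focal length in pixels is half the picture's height over the tangent of half this angle, whatever the lens; pixels are square), "cx", "cy" (the principal point, pixels), "T" (4x4, takes a point from camera to world coordinates). Camera axes: x right, y down, z forward; pixel columns grow to the right and rows downward; lengths in m; the calibration is good to about 2 mm. A picture is of the moment at which its call begins. calibration takes no time and is no camera call.
- env.close_job(): hands the job in; it is judged then, once.
The state is a dict: "time_s": time; "q": joint angles; "qvel": joint speeds; "joint_efforts": joint torques, N m; "position": TCP position; "tool_rot": TCP orientation; "ft_force": force on the tool from outside, world axes, zero at the start; "wrist_torque": the same for the moment, N m; "grip_width": finger opening in m; "gripper_force": force on a finger pad.
Only numpy, scipy, OpenCV 4.12 (cv2) and the standard library are available. Lean on these libraries where they do the work, as an engineer would, in place of code of your own. Each camera call takes 0.05 s, during which the arm holds its last target. There are 200 camera calls.

## Working session

There is one attempt and no reset: what is moved stays moved. The work goes in short steps, Python scripts to look and compute and a shell command to move; the robot and the scene stay as the last step left them, time stands still between calls to the robot, and variables do not carry over. Pictures are saved under pics/ and viewed, at most 10 in all, crops included, and the job is handed in when it is done.

```bash
ls; mkdir -p pics
python3 - <<'E'
from rig import env, optics
import cv2, numpy as np
for n in ("scene","top"):
    im=optics.get_image(n); cv2.imwrite(f"pics/{n}0.png",im[:,:,::-1])
    c=optics.calibration(n); print(n,c["fov_y"],c["cx"],c["cy"],np.round(c["T"],4).tolist(),[k for k in c])
s=env.observe(); print({k:np.round(v,3).tolist() for k,v in s.items()}, env.hold_point_z)
E
```

```text
pics
scene 47.795573166765294 325.35640743202345 203.93335234308202 [[-0.5627, 0.6984, -0.4424, 1.1401], [0.8267, 0.4757, -0.3005, 0.3926], [0.0005, -0.5348, -0.845, 1.1977], [0.0, 0.0, 0.0, 1.0]] ['fov_y', 'cx', 'cy', 'T']
top 43.42275524989061 307.1384558161474 197.6388795375542 [[0.0066, -0.9963, 0.0853, 0.4431], [-1.0, -0.0066, 0.001, -0.0013], [-0.0004, -0.0853, -0.9964, 1.7226], [0.0, 0.0, 0.0, 1.0]] ['fov_y', 'cx', 'cy', 'T']
{'time_s': 0.1, 'q': [60.486, 21.837, 74.379, -0.003, 83.859, -12.334], 'qvel': [-0.014, -0.103, -0.031, -0.043, -0.007, 0.042], 'joint_efforts': [0.004, -44.922, -23.165, -0.0, 0.004, 0.0], 'position': [0.162, 0.525, 0.231], 'tool_rot': [[-0.955, 0.295, -0.001], [0.295, 0.955, -0.001], [0.0, -0.001, -1.0]], 'ft_force': [0.168, 0.101, 0.175], 'wrist_torque': [-0.01, 0.033, 0.013], 'gripper_force': 0.0, 'grip_width': 0.086} 0.0187
```

View pics/scene0.png

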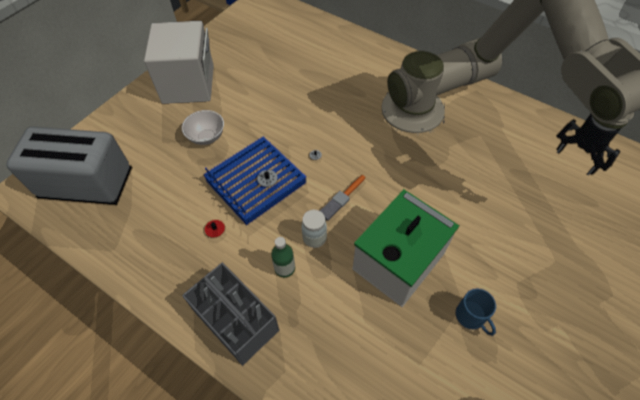

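View pics/top0.png

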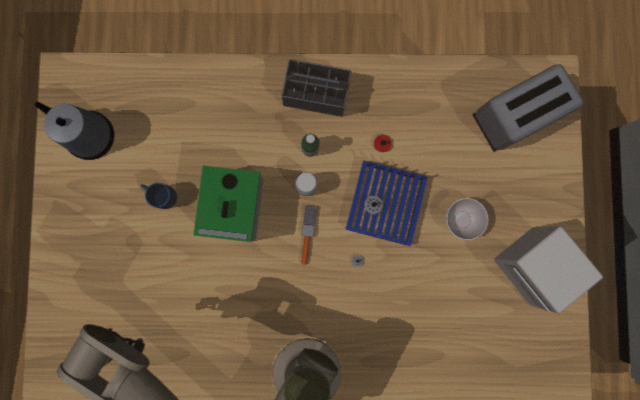

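The scene view shows three candidates:
- the steel filter standing on the blue rack (scene 267,178; top 373,204)
- a smaller steel one on the counter (scene 315,155; top 358,261)
- a red one (scene 214,228; top 383,143)

I choose the steel one on the rack, since it is larger and not red. The lid's pocket is at scene (392,253) / top (230,181), and its fin at scene (413,225) / top (225,209). Next I'll check the choice in a close crop.

Run:
```python
import cv2, numpy as np
s=cv2.imread("pics/scene0.png"); t=cv2.imread("pics/top0.png")
def crop(im,x,y,w,h,k): return cv2.resize(im[y:y+h,x:x+w],None,fx=k,fy=k,interpolation=cv2.INTER_CUBIC)
a=np.hstack([crop(s,240,150,80,60,5),crop(t,345,165,80,60,5)]) # filter
b=np.hstack([crop(s,350,185,120,90,400/120),crop(t,180,160,120,90,400/120)])
a=cv2.convertScaleAbs(np.vstack([a,b]),alpha=1.5)
cv2.imwrite("pics/crop1.png",a)
```

```text
(no output)
```

View pics/crop1.png

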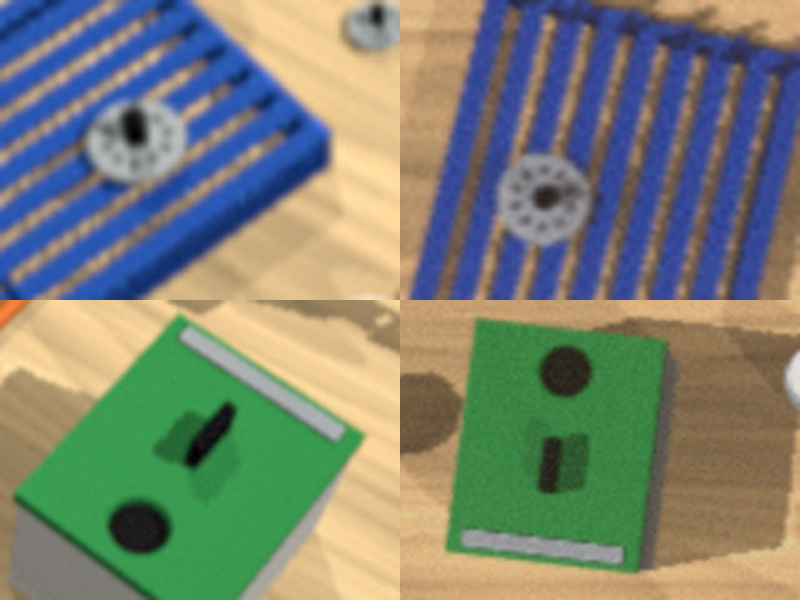

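The crop confirms the wide perforated steel flange with black knob, on the rack's slats; the smaller look-alike is at its upper right. The lid crops show the dark pocket and the fin clearly. Now the numbers.

```bash
cat > h.py <<'E'
import cv2, numpy as np
from rig import env, optics
def ray(n,uv):
    c=optics.calibration(n); f=200/np.tan(np.radians(c["fov_y"]/2)); T=np.array(c["T"])
    d=T[:3,:3]@np.array([(uv[0]-c["cx"])/f,(uv[1]-c["cy"])/f,1]); return T[:3,3],d
def onz(n,uv,z):
    o,d=ray(n,uv); return (o+d*(z-o[2])/d[2])
def tri(uv1,uv2):
    o,d=ray("scene",uv1); p,e=ray("top",uv2)
    s=np.linalg.lstsq(np.c_[d,-e],p-o,rcond=None)[0]
    a,b=o+d*s[0],p+e*s[1]; return (a+b)/2,np.linalg.norm(a-b)
def blob(mask,near):
    cs,_=cv2.findContours(mask.astype(np.uint8),0,cv2.CHAIN_APPROX_NONE)
    cs=[c for c in cs if cv2.contourArea(c)>15]
    return min(cs,key=lambda c:np.linalg.norm(np.array(cv2.minEnclosingCircle(c)[0])-near))
def hsv(im): return cv2.cvtColor(im[:,:,::-1].copy(),cv2.COLOR_BGR2HSV)
E
python3 - <<'E'
from h import *
I={n:cv2.imread(f"pics/{n}0.png")[:,:,::-1] for n in("scene","top")}
H={n:hsv(I[n]).astype(int) for n in I}
def ell(m,near):
    c=cv2.convexHull(blob(m,near)); return cv2.fitEllipse(c)
np.set_printoptions(precision=4,suppress=True)
for n,fl,pk,hd in(("scene",(267,178),(392,253),(413,225)),("top",(373.6,204.8),(230,181),(225,209))):
    h=H[n]
    m=(h[...,1]<90)&(h[...,2]>70); e=ell(m,fl); print(n,"flange",e,onz(n,e[0],.054))
    dark=(h[...,2]<45); e=ell(dark,pk); print("pocket",e,onz(n,e[0],.165),cv2.contourArea(blob(dark,pk)))
    c=blob(dark,hd); print("fin",cv2.minAreaRect(c),onz(n,cv2.minAreaRect(c)[0],.182))
    k=blob(dark,fl); print("knob",cv2.minAreaRect(k),onz(n,cv2.minAreaRect(k)[0],.067))
    g=(h[...,0]>45)&(h[...,0]<80)&(h[...,1]>90)
    q=np.array(hd); G=max(cv2.findContours(g.astype(np.uint8),0,cv2.CHAIN_APPROX_NONE)[0],key=cv2.contourArea)
    q=cv2.approxPolyDP(cv2.convexHull(G),5,True)[:,0]; P=np.array([onz(n,u,.165) for u in q]); print("lid",q.tolist(),P[:,:2].tolist(),P.mean(0))
E
```

```text
scene flange ((265.4074401855469, 181.4333038330078), (19.344892501831055, 76.02838134765625), 52.90781784057617) [ 0.5777 -0.214   0.054 ]
pocket ((391.397705078125, 252.95486450195312), (14.358353614807129, 17.476524353027344), 102.12610626220703) [0.6268 0.2463 0.165 ] 184.0
fin ((412.2458801269531, 225.2049102783203), (6.017733573913574, 21.510196685791016), 39.80556869506836) [0.5357 0.2537 0.182 ]
knob ((224.75003051757812, 277.7500305175781), (20.50609588623047, 12.727922439575195), 45.0) [ 0.8943 -0.1009  0.067 ]
lid [[403, 190], [458, 225], [411, 285], [354, 244]] [[0.4411145726232767, 0.1768681106487917], [0.4572808506303617, 0.35052439736958113], [0.6750962283834179, 0.32862640080078], [0.6586353798023913, 0.15435086535644807]] [0.558  0.2526 0.165 ]
top flange ((372.5426025390625, 203.18194580078125), (22.584142684936523, 73.69775390625), 9.648693084716797) [ 0.5688 -0.2176  0.054 ]
pocket ((229.144287109375, 181.1219940185547), (14.033341407775879, 14.544140815734863), 41.3302116394043) [0.6265 0.244  0.165 ] 150.5
fin ((224.719482421875, 209.02439880371094), (5.411145210266113, 16.233436584472656), 6.340191841125488) [0.5381 0.2532 0.182 ]
knob ((312.5902404785156, 106.304931640625), (59.20502853393555, 6.95757532119751), 10.080597877502441) [ 0.8929 -0.016   0.067 ]
lid [[203, 166], [259, 172], [250, 241], [194, 234]] [[0.6735902902031066, 0.32676917692431917], [0.6558161664944392, 0.15123522993939403], [0.44074472589284464, 0.17586102781274873], [0.4611679550212082, 0.34945100455358424]] [0.5578 0.2508 0.165 ]
```

Run:
```python
from h import *
np.set_printoptions(precision=4,suppress=True)
for n,u in(("scene",(267,178)),("top",(373.6,204.8))):
    h=hsv(cv2.imread(f"pics/{n}0.png")[:,:,::-1]).astype(int)
    yy,xx=np.mgrid[:400,:640]; w=np.hypot(xx-u[0],yy-u[1])<16
    im=cv2.imread(f"pics/{n}0.png").astype(int); b,r=im[...,0],im[...,2]
    for t in(15,25):
        m=(abs(b-r)<t)&w; m=cv2.morphologyEx(m.astype(np.uint8),cv2.MORPH_CLOSE,np.ones((3,3)));m=cv2.morphologyEx(m,cv2.MORPH_OPEN,np.ones((5,5)))
        c=cv2.convexHull(blob(m,u)); e=cv2.fitEllipse(c); print(n,t,np.round(e[0],1),np.round(e[1],1),e[2],onz(n,e[0],.054))
    k=(h[...,2]<60)&(np.hypot(xx-u[0],yy-u[1])<7); ys,xs=np.nonzero(k); print("knob",len(xs),xs.mean(),ys.mean(),onz(n,(xs.mean(),ys.mean()),.07 if n=="scene" else .078))
```

```text
scene 15 [267.4 178.7] [17.  22.1] 68.89607238769531 [ 0.5662 -0.2154  0.054 ]
scene 25 [267.1 178.4] [18.7 21.9] 61.6236572265625 [ 0.5658 -0.2168  0.054 ]
knob 30 266.1666666666667 174.93333333333334 [ 0.565  -0.2188  0.07  ]
top 15 [373.9 204.1] [19.4 21.8] 68.09202575683594 [ 0.5657 -0.222   0.054 ]
top 25 [373.8 204.4] [20.4 22.3] 74.20665740966797 [ 0.5648 -0.2219  0.054 ]
knob 23 374.4782608695652 203.7826086956522 [ 0.565  -0.2209  0.078 ]
```

```bash
python3 -m jog '[{"linear":[0,0,0],"roll":-0.76},{"linear":[0,0,0],"roll":-0.76},{"linear":[-0.25,-0.36,0],"roll":-0.76},{"linear":[-0.5,-0.73,0],"roll":0},{"linear":[-0.5,-0.73,0],"roll":0},{"linear":[-0.5,-0.73,0],"roll":0},{"linear":[-0.5,-0.73,0],"roll":0},{"linear":[-0.5,-0.73,0],"roll":0},{"linear":[-0.5,-0.73,0],"roll":0},{"linear":[-0.5,-0.73,0],"roll":0},{"linear":[-0.5,-0.73,0],"roll":0},{"linear":[-0.5,-0.73,0],"roll":0}]' 1 40
python3 -m jog '[{"linear":[-0.5,-0.73,0],"roll":0},{"linear":[-0.5,-0.73,0],"roll":0},{"linear":[-0.5,-0.73,0],"roll":0},{"linear":[-0.5,-0.73,0],"roll":0},{"linear":[-0.5,-0.73,0],"roll":0},{"linear":[-0.5,-0.73,0],"roll":0},{"linear":[-0.5,-0.73,0.2],"roll":0},{"linear":[-0.5,-0.73,0.4],"roll":0},{"linear":[-0.5,-0.73,0.4],"roll":0},{"linear":[-0.5,-0.73,0.4],"roll":0},{"linear":[-0.25,-0.4,0.3],"roll":0},{"linear":[0,0,0],"roll":0}]'
cat >> h.py <<'E'
def to(p):
    s=env.observe(); R=np.array(s["tool_rot"]); print("t",round(s["time_s"],2),"pos",np.round(s["position"],4),"tilt/y",np.round(R[:,1],3),np.round(R[:,2],3),"f",np.round(s["ft_force"],1))
    print("units",np.round(R.T@(np.array(p)-s["position"])/.04,3))
E
python3 -c "
from h import *
to([.565,-.219,.057])"
```

```text
time_s: 1.1
position: [0.3228, 0.2284, 0.2312]
tool_rot: [[-0.995, 0.1, -0.0], [0.1, 0.995, -0.0], [0.0, -0.0, -1.0]]
ft_force: [0.2, -0.4, 0.7]
grip_width: 0.0852
gripper_force: 0.0
time_s: 2.1
position: [0.5008, -0.1005, 0.1604]
tool_rot: [[-0.995, 0.104, -0.004], [0.104, 0.995, 0.001], [0.004, 0.001, -1.0]]
ft_force: [-0.2, -0.2, -0.4]
grip_width: 0.0856
gripper_force: 0.0
t 2.1 pos [ 0.5008 -0.1005  0.1604] tilt/y [0.104 0.995 0.001] [-0.004  0.001 -1.   ] f [-0.2 -0.2 -0.4]
units [-1.916 -2.783  2.575]
```

```bash
python3 -m jog '[{"linear":[-0.3,-0.4,0.1],"roll":0},{"linear":[-0.4,-0.6,0.2],"roll":0},{"linear":[-0.4,-0.6,0.2],"roll":0},{"linear":[-0.4,-0.6,0.2],"roll":0},{"linear":[-0.3,-0.4,0.2],"roll":0},{"linear":[-0.1,-0.2,0.1],"roll":0},{"linear":[0,0,0],"roll":0},{"linear":[0,0,0],"roll":0}]' 0.2
python3 - <<'E'
from h import *
to([.565,-.219,.057])
s,t=optics.get_image("scene"),optics.get_image("top")
cv2.imwrite("pics/s1.png",s[:,:,::-1]);cv2.imwrite("pics/t1.png",t[:,:,::-1])
f=lambda im,x,y:cv2.resize(im[y:y+90,x:x+80],None,fx=5,fy=5,interpolation=2)
cv2.imwrite("pics/c1.png",cv2.convertScaleAbs(np.hstack([f(s,230,110),f(t,335,160)])[:,:,::-1].copy(),alpha=1.5))
E
```

```text
time_s: 2.77
position: [0.5643, -0.2156, 0.1234]
tool_rot: [[-0.995, 0.1, -0.001], [0.1, 0.995, 0.001], [0.001, 0.001, -1.0]]
ft_force: [0.3, 0.3, 0.8]
grip_width: 0.051
gripper_force: 0.0
t 2.77 pos [ 0.5643 -0.2156  0.1234] tilt/y [0.1   0.995 0.001] [-0.001  0.001 -1.   ] f [0.3 0.3 0.8]
units [-0.027 -0.083  1.661]
```

View pics/c1.png

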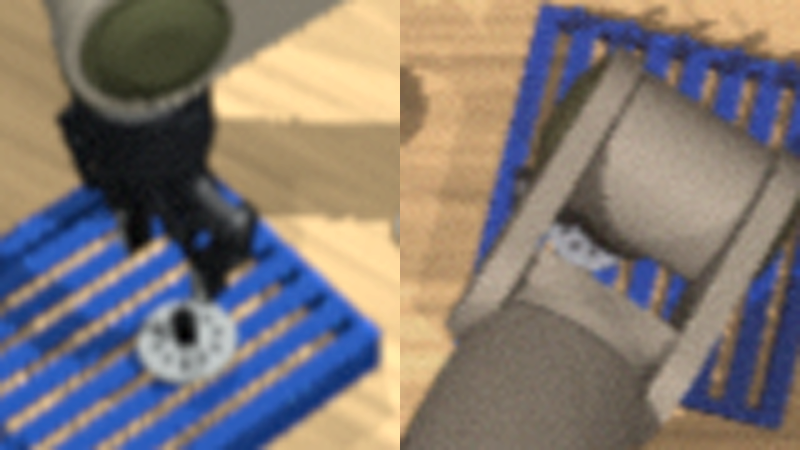

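The open fingers (scene ~ 262,160) hang centred above the filter (scene ~ 267,178), which hasn't moved. Descending.

```bash
python3 -m jog '[{"linear":[-0.02,-0.06,0.15],"roll":0},{"linear":[0,-0.02,0.3],"roll":0},{"linear":[0,0,0.35],"roll":0},{"linear":[0,0,0.3],"roll":0},{"linear":[0,0,0.2],"roll":0},{"linear":[0,0,0.15],"roll":0},{"linear":[0,0,0.1],"roll":0},{"linear":[0,0,0.05],"roll":0},{"linear":[0,0,0],"roll":0},{"linear":[0,0,0],"roll":0}]'
python3 -c "
from h import *
to([.565,-.219,.057])"
```

```text
time_s: 3.7
position: [0.5655, -0.22, 0.0598]
tool_rot: [[-0.995, 0.101, 0.001], [0.101, 0.995, -0.0], [-0.001, -0.0, -1.0]]
ft_force: [0.9, 0.5, 0.5]
grip_width: 0.0513
gripper_force: 0.0
t 3.7 pos [ 0.5655 -0.22    0.0598] tilt/y [ 0.101  0.995 -0.   ] [ 0.001 -0.    -1.   ] f [0.9 0.5 0.5]
units [0.014 0.024 0.069]
```

```bash
python3 -m jog '[{"linear":[0,0,0.06],"roll":0},{"linear":[0,0,0],"roll":0},{"linear":[0,0,0],"roll":0},{"linear":[0,0,0],"roll":0},{"linear":[0,0,0],"roll":0},{"linear":[0,0,0],"roll":0},{"linear":[0,0,0],"roll":0}]' -1 40
python3 -c "
from h import *
to([.565,-.219,.057]);s=optics.get_image('scene');cv2.imwrite('pics/s2.png',s[:,:,::-1])"
```

```text
time_s: 4.28
position: [0.5654, -0.22, 0.0572]
tool_rot: [[-0.995, 0.101, 0.0], [0.101, 0.995, -0.0], [-0.0, -0.0, -1.0]]
ft_force: [0.4, 0.5, 2.0]
grip_width: 0.0146
gripper_force: 39.0
t 4.28 pos [ 0.5654 -0.22    0.0572] tilt/y [ 0.101  0.995 -0.   ] [ 0. -0. -1.] f [0.4 0.5 2. ]
units [0.012 0.023 0.004]
```

```bash
python3 -m jog '[{"linear":[0,0,-0.15],"roll":0},{"linear":[0,0,-0.4],"roll":0},{"linear":[0,0,-0.6],"roll":0},{"linear":[0,0,-0.8],"roll":0},{"linear":[0,0,-0.9],"roll":0},{"linear":[0,0.1,-0.9],"roll":0},{"linear":[0,0.3,-0.7],"roll":0},{"linear":[0,0.5,-0.4],"roll":0},{"linear":[0,0.6,-0.1],"roll":0},{"linear":[0,0.7,0],"roll":0},{"linear":[0,0.7,0],"roll":0},{"linear":[0,0.7,0],"roll":0}]'
python3 -m jog '[{"linear":[0,0.8,0],"roll":0},{"linear":[-0.03,0.8,0],"roll":0},{"linear":[-0.05,0.8,0],"roll":0},{"linear":[-0.05,0.8,0],"roll":0},{"linear":[-0.05,0.8,0],"roll":0},{"linear":[-0.05,0.8,0],"roll":0},{"linear":[-0.05,0.8,0],"roll":0},{"linear":[0,0.7,0],"roll":0},{"linear":[0,0.5,0],"roll":0},{"linear":[0,0.3,0],"roll":0},{"linear":[0,0,0],"roll":0},{"linear":[0,0,0],"roll":0}]'
python3 -c "
from h import *
to([.6275,.2448,.22])
"
```

```text
time_s: 5.33
position: [0.5795, -0.0754, 0.2552]
tool_rot: [[-0.995, 0.101, -0.0], [0.101, 0.995, 0.0], [0.0, 0.0, -1.0]]
ft_force: [0.6, 0.1, -0.1]
grip_width: 0.0147
gripper_force: 39.0
time_s: 6.33
position: [0.6194, 0.2044, 0.2548]
tool_rot: [[-0.995, 0.1, -0.0], [0.1, 0.995, -0.0], [0.0, -0.001, -1.0]]
ft_force: [-0.2, 0.8, -1.2]
grip_width: 0.0144
gripper_force: 39.1
t 6.33 pos [0.6194 0.2044 0.2548] tilt/y [ 0.1    0.995 -0.001] [-0. -0. -1.] f [-0.2  0.8 -1.2]
units [-0.101  1.025  0.869]
```

```bash
python3 -m jog '[{"linear":[-0.03,0.3,0.2],"roll":0},{"linear":[-0.04,0.4,0.3],"roll":0},{"linear":[-0.03,0.25,0.2],"roll":0},{"linear":[0,0.08,0.1],"roll":0},{"linear":[0,0,0],"roll":0},{"linear":[0,0,0],"roll":0},{"linear":[0,0,0],"roll":0}]'
python3 - <<'E'
from h import *
to([.6275,.2448,.172])
s=optics.get_image('scene');t=optics.get_image('top');cv2.imwrite('pics/s3.png',s[:,:,::-1]);cv2.imwrite('pics/t3.png',t[:,:,::-1])
cv2.imwrite('pics/c3.png',cv2.convertScaleAbs(np.hstack([cv2.resize(s[190:290,340:420],None,fx=5,fy=5,interpolation=2),cv2.resize(t[140:240,185:265],None,fx=5,fy=5,interpolation=2)])[:,:,::-1].copy(),alpha=1.4))
E
```

```text
time_s: 6.92
position: [0.6278, 0.2451, 0.2233]
tool_rot: [[-0.995, 0.101, 0.001], [0.101, 0.995, -0.0], [-0.001, 0.0, -1.0]]
ft_force: [0.3, -0.4, -0.2]
grip_width: 0.0146
gripper_force: 39.1
t 6.92 pos [0.6278 0.2451 0.2233] tilt/y [0.101 0.995 0.   ] [ 0.001 -0.    -1.   ] f [ 0.3 -0.4 -0.2]
units [ 0.007 -0.008  1.283]
```

View pics/c3.png

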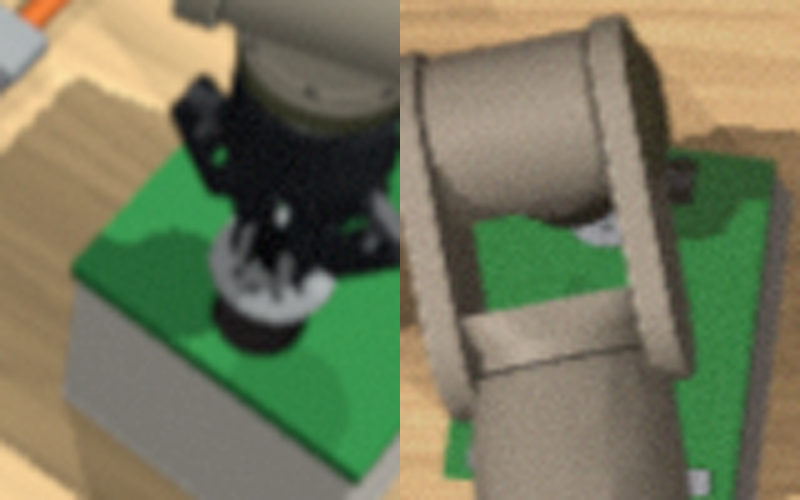

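The held filter hangs upright: its flange spans scene x ≈ 382–407 with its lower edge at y ≈ 254. I'll compare this with where the tool pose predicts it to be.

Run:
```python
from h import *
np.set_printoptions(precision=2,suppress=True)
im=cv2.imread('pics/s3.png').astype(int); b,g,r=im[...,0],im[...,1],im[...,2]
m=(abs(b-r)<22)&(g-r<15)&(g>75); w=np.zeros_like(m); w[232:258,378:412]=1; m&=w.astype(bool)
ys,xs=np.nonzero(m); print("mask x",xs.min(),xs.max(),"y",ys.min(),ys.max(),len(xs))
for y in range(232,258): 
    q=xs[ys==y]; print(y,q.min() if len(q) else None,q.max() if len(q) else None,end="; ")
c=optics.calibration("scene"); f=200/np.tan(np.radians(c["fov_y"]/2)); T=np.linalg.inv(c["T"])
def pr(P): q=T[:3,:3]@P.T+T[:3,3:]; return np.array([f*q[0]/q[2]+c["cx"],f*q[1]/q[2]+c["cy"]]).T
a=np.linspace(0,2*np.pi,180); 
for z in(.2201,.2161):
    P=pr(np.c_[.6278+.031*np.cos(a),.2451+.031*np.sin(a),np.full(180,z)]); print("\npred",P.min(0),P.max(0),pr(np.array([[.6278,.2451,z]])))
print("px per 10mm x,y",pr(np.array([[.6378,.2451,.22],[.6278,.2551,.22]]))-pr(np.array([[.6278,.2451,.22]])))
```

```text
mask x 382 406 y 232 253 146
232 396 396; 233 396 396; 234 396 396; 235 None None; 236 385 385; 237 384 384; 238 383 384; 239 383 384; 240 382 385; 241 382 385; 242 382 386; 243 382 385; 244 383 385; 245 383 405; 246 384 406; 247 384 405; 248 385 405; 249 386 404; 250 387 403; 251 388 402; 252 389 401; 253 391 400; 254 None None; 255 None None; 256 None None; 257 None None; 
pred [380.81 231.78] [406.41 254.52] [[393.59 242.97]]

pred [380.64 232.56] [406.15 255.25] [[393.38 243.73]]
px per 10mm x,y [[-2.05  3.04]
 [ 3.6   2.07]]
```

```bash
python3 -m jog '[{"linear":[0,-0.01,0.15],"roll":0},{"linear":[0,0,0.25],"roll":0},{"linear":[0,0,0.25],"roll":0},{"linear":[0,0,0.2],"roll":0},{"linear":[0,0,0.1],"roll":0},{"linear":[0,0,0.05],"roll":0},{"linear":[0,0,0],"roll":0},{"linear":[0,0,0],"roll":0}]'
python3 -m jog '[{"linear":[0,0,0.04],"roll":0},{"linear":[0,0,0.03],"roll":0},{"linear":[0,0,0.03],"roll":0},{"linear":[0,0,0],"roll":0}]'
python3 -c "
from h import *
to([.6275,.2448,.1722])"
```

```text
time_s: 7.68
position: [0.6277, 0.245, 0.1832]
tool_rot: [[-0.995, 0.101, 0.001], [0.101, 0.995, 0.0], [-0.001, 0.0, -1.0]]
ft_force: [-0.3, -0.8, -0.1]
grip_width: 0.0144
gripper_force: 39.1
time_s: 8.02
position: [0.6275, 0.245, 0.1787]
tool_rot: [[-0.995, 0.101, -0.0], [0.101, 0.995, -0.0], [0.0, -0.0, -1.0]]
ft_force: [-0.9, -0.1, -1.3]
grip_width: 0.0144
gripper_force: 39.1
t 8.02 pos [0.6275 0.245  0.1787] tilt/y [ 0.101  0.995 -0.   ] [-0. -0. -1.] f [-0.9 -0.1 -1.3]
units [-0.    -0.005  0.163]
```

```bash
python3 -m jog '[{"linear":[0,0,0.04],"roll":0},{"linear":[0,0,0.04],"roll":0},{"linear":[0,0,0.03],"roll":0},{"linear":[0,0,0],"roll":0}]'
python3 -m jog '[{"linear":[0,0,0.03],"roll":0},{"linear":[0,0,0.02],"roll":0},{"linear":[0,0,0],"roll":0},{"linear":[0,0,0],"roll":0}]'
python3 -c "
from h import *
to([.6275,.2448,.1722])"
```

```text
time_s: 8.35
position: [0.6275, 0.2449, 0.1741]
tool_rot: [[-0.995, 0.101, -0.001], [0.101, 0.995, -0.0], [0.001, -0.0, -1.0]]
ft_force: [0.3, 0.1, -0.5]
grip_width: 0.0144
gripper_force: 39.1
time_s: 8.68
position: [0.6276, 0.245, 0.1725]
tool_rot: [[-0.995, 0.101, -0.0], [0.101, 0.995, -0.0], [0.0, -0.0, -1.0]]
ft_force: [-0.2, -0.9, -0.4]
grip_width: 0.0147
gripper_force: 39.1
t 8.68 pos [0.6276 0.245  0.1725] tilt/y [ 0.101  0.995 -0.   ] [-0. -0. -1.] f [-0.2 -0.9 -0.4]
units [ 0.001 -0.005  0.007]
```

```bash
python3 -m jog '[{"linear":[0,0,0.02],"roll":0},{"linear":[0,0,0.01],"roll":0},{"linear":[0,0,0],"roll":0},{"linear":[0,0,0],"roll":0}]'
python3 -m jog '[{"linear":[0,0,0],"roll":0},{"linear":[0,0,0],"roll":0},{"linear":[0,0,0],"roll":0},{"linear":[0,0,0],"roll":0}]' 0.0
```

```text
time_s: 9.02
position: [0.6277, 0.245, 0.1722]
tool_rot: [[-0.995, 0.101, 0.001], [0.101, 0.995, 0.0], [-0.001, 0.0, -1.0]]
ft_force: [-1.9, 0.2, 6.3]
grip_width: 0.0146
gripper_force: 39.6
time_s: 9.35
position: [0.6275, 0.2449, 0.171]
tool_rot: [[-0.995, 0.101, -0.001], [0.101, 0.995, -0.0], [0.001, -0.0, -1.0]]
ft_force: [0.0, 0.2, -0.5]
grip_width: 0.0431
gripper_force: 0.0
```

```bash
python3 -m jog '[{"linear":[0,0,-0.1],"roll":0},{"linear":[0,0,-0.25],"roll":0},{"linear":[0,0,-0.4],"roll":0},{"linear":[0,0,-0.4],"roll":0},{"linear":[0.1,0,-0.2],"roll":0},{"linear":[0.4,0,-0.05],"roll":0},{"linear":[0.6,0,0],"roll":0},{"linear":[0.6,0,0],"roll":0},{"linear":[0.4,0,0],"roll":0},{"linear":[0.15,0,0],"roll":0},{"linear":[0,0,0],"roll":0},{"linear":[0,0,0],"roll":0}]'
python3 - <<'E'
from h import *
to([.5381,.2537,.170])
s=optics.get_image('scene');t=optics.get_image('top');cv2.imwrite('pics/s4.png',s[:,:,::-1])
cv2.imwrite('pics/c4.png',cv2.convertScaleAbs(np.hstack([cv2.resize(s[180:280,350:430],None,fx=5,fy=5,interpolation=2),cv2.resize(t[140:240,185:265],None,fx=5,fy=5,interpolation=2)])[:,:,::-1].copy(),alpha=1.4))
E
```

```text
time_s: 10.35
position: [0.5386, 0.254, 0.2277]
tool_rot: [[-0.995, 0.101, 0.001], [0.101, 0.995, 0.0], [-0.001, 0.0, -1.0]]
ft_force: [0.5, 0.3, -0.2]
grip_width: 0.0428
gripper_force: 0.0
t 10.35 pos [0.5386 0.254  0.2277] tilt/y [0.101 0.995 0.   ] [ 0.001  0.    -1.   ] f [ 0.5  0.3 -0.2]
units [ 0.012 -0.009  1.442]
```

View pics/c4.png

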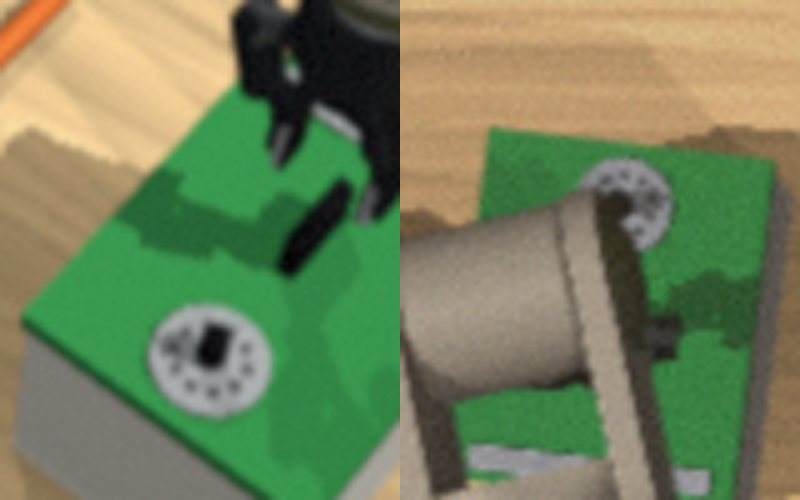

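The filter sits flat on the lid, knob up (scene ~ 392,252), and the fingers straddle the fin (scene ~ 413,225). Descending and gripping.

```bash
python3 -m jog '[{"linear":[0.01,0,0.15],"roll":0},{"linear":[0,0,0.3],"roll":0},{"linear":[0,0,0.3],"roll":0},{"linear":[0,0,0.3],"roll":0},{"linear":[0,0,0.2],"roll":0},{"linear":[0,0,0.1],"roll":0},{"linear":[0,0,0.05],"roll":0},{"linear":[0,0,0],"roll":0}]'
python3 -m jog '[{"linear":[0,0,0],"roll":0},{"linear":[0,0,0],"roll":0},{"linear":[0,0,0],"roll":0},{"linear":[0,0,0],"roll":0},{"linear":[0,0,0],"roll":0},{"linear":[0,0,0],"roll":0},{"linear":[0,0,0],"roll":0}]' -1 110
python3 -c "
from h import *
to([.5381,.2537,.200])"
```

```text
time_s: 11.12
position: [0.5378, 0.254, 0.1711]
tool_rot: [[-0.995, 0.101, -0.0], [0.101, 0.995, -0.0], [0.0, -0.0, -1.0]]
ft_force: [-0.1, -0.2, 0.3]
grip_width: 0.0427
gripper_force: 0.0
time_s: 11.7
position: [0.5379, 0.2542, 0.1722]
tool_rot: [[-0.995, 0.101, 0.002], [0.101, 0.995, 0.0], [-0.002, 0.001, -1.0]]
ft_force: [-0.6, -0.5, 5.3]
grip_width: 0.01
gripper_force: 108.1
t 11.7 pos [0.5379 0.2542 0.1722] tilt/y [0.101 0.995 0.001] [ 0.002  0.    -1.   ] f [-0.6 -0.5  5.3]
units [-0.007 -0.011 -0.695]
```

```bash
python3 -m jog '[{"linear":[0,0,-0.03],"roll":0},{"linear":[0,0,-0.03],"roll":0},{"linear":[0,0,-0.03],"roll":0},{"linear":[0,0,0],"roll":0}]' -1 120
python3 -m jog '[{"linear":[0,0,-0.02],"roll":0},{"linear":[0,0,-0.02],"roll":0},{"linear":[0,0,-0.02],"roll":0},{"linear":[0,0,-0.02],"roll":0},{"linear":[0,0,0],"roll":0},{"linear":[0,0,0],"roll":0}]'
python3 -c "
from h import *
to([.5381,.2537,.2015])"
```

```text
time_s: 12.03
position: [0.5372, 0.2542, 0.1735]
tool_rot: [[-0.995, 0.101, -0.002], [0.101, 0.995, -0.0], [0.002, -0.0, -1.0]]
ft_force: [2.0, 1.5, -12.2]
grip_width: 0.0097
gripper_force: 117.6
time_s: 12.53
position: [0.5374, 0.2542, 0.179]
tool_rot: [[-0.995, 0.1, 0.001], [0.1, 0.995, 0.0], [-0.0, 0.0, -1.0]]
ft_force: [-1.6, 0.4, -5.3]
grip_width: 0.01
gripper_force: 119.1
t 12.53 pos [0.5374 0.2542 0.179 ] tilt/y [0.1   0.995 0.   ] [ 0.001  0.    -1.   ] f [-1.6  0.4 -5.3]
units [-0.018 -0.011 -0.562]
```

```bash
python3 -m jog '[{"linear":[0,0,-0.03],"roll":0},{"linear":[0,0,-0.06],"roll":0},{"linear":[0,0,-0.08],"roll":0},{"linear":[0,0,-0.08],"roll":0},{"linear":[0,0,-0.08],"roll":0},{"linear":[0,0,-0.08],"roll":0},{"linear":[0,0,-0.07],"roll":0},{"linear":[0,0,-0.04],"roll":0},{"linear":[0,0,-0.02],"roll":0},{"linear":[0,0,0],"roll":0},{"linear":[0,0,0],"roll":0},{"linear":[0,0,0],"roll":0}]'
python3 - <<'E'
from h import *
np.set_printoptions(precision=4,suppress=True)
to([.5381,.2537,.2015])
S={n:optics.get_image(n) for n in("scene","top")}
P={}
for n,I in S.items():
    h=hsv(I).astype(int); g=(h[...,0]>45)&(h[...,0]<80)&(h[...,1]>90)
    G=max(cv2.findContours(g.astype(np.uint8),0,1)[0],key=cv2.contourArea)
    q=cv2.approxPolyDP(cv2.convexHull(G),4,True)[:,0]; print(n,q.tolist(),[onz(n,u,.195)[:2].round(4).tolist() for u in q])
s=S["scene"];cv2.imwrite('pics/s5.png',s[:,:,::-1]);cv2.imwrite('pics/c5.png',cv2.convertScaleAbs(np.hstack([cv2.resize(s[170:310,340:480],None,fx=4,fy=4,interpolation=2)])[:,:,::-1].copy(),alpha=1.4))
E
```

```text
time_s: 13.53
position: [0.5376, 0.2541, 0.1995]
tool_rot: [[-0.995, 0.101, -0.0], [0.101, 0.995, -0.0], [0.0, -0.0, -1.0]]
ft_force: [0.0, -0.1, -4.7]
grip_width: 0.0101
gripper_force: 119.0
t 13.53 pos [0.5376 0.2541 0.1995] tilt/y [ 0.101  0.995 -0.   ] [-0. -0. -1.] f [ 0.  -0.1 -4.7]
units [-0.014 -0.008 -0.05 ]
scene [[395, 194], [460, 219], [414, 280], [355, 240]] [[0.4847, 0.1718], [0.458, 0.3483], [0.6734, 0.3303], [0.6617, 0.1573]]
top [[201, 165], [258, 171], [250, 241], [242, 240], [198, 186]] [[0.6722, 0.3267], [0.6548, 0.1514], [0.4408, 0.1724], [0.4436, 0.1967], [0.6073, 0.3342]]
```

View pics/c5.png

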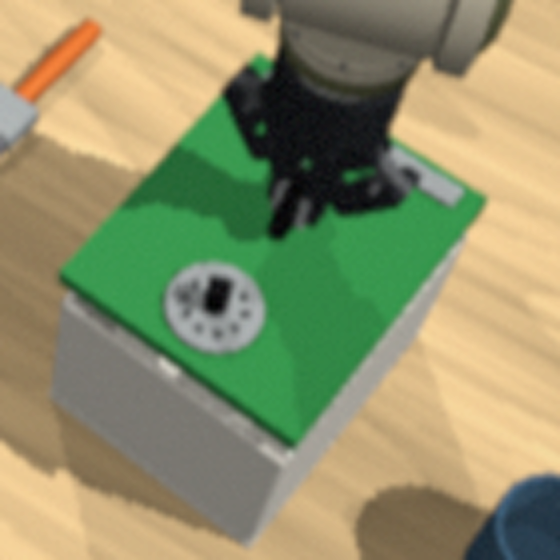

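The lid is open with a narrow gap all round (back edge scene ~ 358,242 to 412,282), filter still flat at scene (394,247). I'll make a small height trim, then check that it is level.

```bash
python3 -m jog '[{"linear":[0,0,-0.03],"roll":0},{"linear":[0,0,-0.01],"roll":0},{"linear":[0,0,0],"roll":0},{"linear":[0,0,0],"roll":0},{"linear":[0,0,0],"roll":0},{"linear":[0,0,0],"roll":0},{"linear":[0,0,0],"roll":0},{"linear":[0,0,0],"roll":0}]'
python3 - <<'E'
from h import *
np.set_printoptions(precision=2,suppress=True)
to([.5381,.2537,.2015])
im1=optics.get_image("scene"); cv2.imwrite("pics/s6.png",im1[:,:,::-1]); im0=cv2.imread("pics/s0.png") if 0 else cv2.imread("pics/scene0.png")[:,:,::-1]
def corners(im,A,B,C):  # lines A-B, B-C fit on green contour, mid 15..85%
    h=hsv(im).astype(int); g=(h[...,0]>45)&(h[...,0]<80)&(h[...,1]>90)
    G=max(cv2.findContours(g.astype(np.uint8),0,cv2.CHAIN_APPROX_NONE)[0],key=cv2.contourArea)[:,0].astype(float)
    def line(p,q):
        p,q=np.array(p,float),np.array(q,float); d=(q-p);L=np.linalg.norm(d);d/=L
        s=(G-p)@d/L; e=abs((G-p)@np.array([-d[1],d[0]])); k=G[(s>.15)&(s<.85)&(e<3)]
        v=cv2.fitLine(k.astype(np.float32),cv2.DIST_HUBER,0,.01,.01).ravel(); return v[2:],v[:2]
    return line,A
def X(l,m): return l[0]+l[1]*np.linalg.solve(np.c_[l[1],-m[1]],m[0]-l[0])[0]
def get(im,F,R,L,far):
    ln,_=corners(im,0,0,0); a=ln(F,R);b=ln(R,L);c=ln(L,far); return X(a,b),X(b,c),a,c
c0=get(im0,(458,225),(411,285),(354,244),(403,190)); c1=get(im1,(460,219),(414,280),(355,240),(395,194))
c=optics.calibration("scene"); f=200/np.tan(np.radians(c["fov_y"]/2)); T=np.linalg.inv(c["T"])
def pr(P): q=T[:3,:3]@np.array(P)+T[:3,3]; return f*q[:2]/q[2]+[c["cx"],c["cy"]]
for i,k in((0,"back left"),(1,"back right")):
    p=onz("scene",c0[i],.165); print(k,c0[i],c1[i],"pred +30:",pr(p+[0,0,.03]))
for i,k,u in((2,"left front",(458,225)),(3,"right front",(403,190))):
    p=onz("scene",u,.165); w=pr(p+[0,0,.03]); o,d=c1[i]; print(k,"perp resid to predicted pt",np.cross(d,w-o), "old resid",np.cross(c0[i][1],np.array(u)-c0[i][0]))
s=env.observe(); print(s["wrist_torque"],s["qvel"])
E
```

```text
time_s: 14.3
position: [0.5376, 0.2541, 0.2013]
tool_rot: [[-0.995, 0.101, -0.0], [0.101, 0.995, 0.0], [0.0, 0.0, -1.0]]
ft_force: [0.0, 0.2, -5.4]
grip_width: 0.0099
gripper_force: 119.0
t 14.3 pos [0.54 0.25 0.2 ] tilt/y [0.1  0.99 0.  ] [-0.  0. -1.] f [ 0.   0.2 -5.4]
units [-0.01 -0.01 -0.01]
back left [410.6  285.75] [412.78 280.66] pred +30: [412.63 280.93]
back right [353.18 243.45] [353.64 238.16] pred +30: [353.81 237.94]
left front perp resid to predicted pt -0.2706516710968181 old resid -0.9236250474168628
right front perp resid to predicted pt 0.1556650411307956 old resid 0.471205797211951
[ 0.03  0.11 -0.02] [-0.08  0.1  -0.07  0.1  -0.04 -0.13]<stdin>:22: DeprecationWarning: Arrays of 2-dimensional vectors are deprecated. Use arrays of 3-dimensional vectors instead. (deprecated in NumPy 2.0)
```

The lid's back corners are within 0.3 px of a level 30 mm lift. The lid is level and still, so I'm handing in.

```bash
python3 -c "
from rig import env
print(env.close_job())"
```

```text
the job is handed in; nothing more can be done
None
```

The filter is seated flat in the lid's pocket and released, the seal is broken, and the arm is holding the lid level and still about 30 mm above the rim; I handed it in at about 14.4 s, and the verdict wasn't shown.

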